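# Turn the spice carousel until the pepper mill faces front

### The arm

A 6-joint arm with a two-finger parallel gripper is mounted at the origin on the work surface. World frame = base frame: x ahead of the robot, y to its left, z up, the work surface at z = 0. Lengths are in m, angles in degrees, forces in N, time in s.
With the tool pointing down it reaches from about 0.4 to 0.825 m from the base axis. Payload 7 kg.
Tool frame: the origin (TCP) lies midway between the tips of the shut fingers; the grasp point (between the pads) lies 19 mm behind it; z points along the fingers, y is the direction in which the jaws open and shut (so a half turn about z gives the same grasp; the last joint's range is limited). The gripper opens to 88 mm and grips with 3 to 60 N. Pads are 19 mm wide; open, the fingers measure 130 mm over their backs; the gripper's body (78 mm by 193 mm) begins 47 mm behind the grasp point.
Start: joints at [-58.264, 20.546, 0.682, 0, -70.136, -16.507], TCP at [0.177, -0.651, 0.227] pointing down, gripper open.
Joint ranges: [-176.03, 176.03], [-82.01, 121.73], [-58.28, 71.71], [-173.87, 95.51], [-174.79, -0.11], [-173.66, 173.66]. Speed limits (degrees/s): [136.94, 136.94, 172.46, 180, 180, 180].

### API

Orientations are given as [roll, pitch, yaw] about the fixed x, y, z axes, in that order (R = Rz(yaw) Ry(pitch) Rx(roll)).
In Python, from plant import r gives the robot as it stands.
- The arm moves only by the tool carry_out, never from a script. Its argument "motion" is one flat list of numbers, 7 for each row, row after row: the turn, a rotation vector about the tool's x, y, z in degrees, then the shift along the tool's x, y, z in cm, then the finger opening in cm, from 0 to 8.76. A call has 1 to 20 rows; each row shifts and turns the commanded pose from where the row before left it, along the tool's axes as they then stand; what a row does not reach is not made up. A row lasts 1/12 s, in which the tool goes at most 41.7 mm and 7.16 degrees, less where a joint would pass 70% of its speed; a pose out of reach is approached as far as the arm can. A call is refused whole if a number of a shift passes 4.17 or a number of a turn 7.16, either way. A call with a gripper value outside its range is refused whole. The fingers move at their own pace and stop on an object; "grip_force" is the grip in N (left out, the last holds). Time passes only in rows, so rows that do not move let the fingers close. It gives the time, the measured TCP pose, the force and the opening at its end, in the units of the state.
- r.get_state(): the state, without advancing time (a new reading comes with each control period).
- r.capture(name): name is "scene" or "side" or "wrist"; returns a dict with "pixels" (400x640x3 uint8, red, green, blue), "K" (3x3 intrinsics, pixels), "k1" (the pictures are not rectified: a ray, as slopes to the right and down, at radius r is drawn at 1 + k1 r^2 times it, then the intrinsics apply), "R" (3x3) and "t" (3): a world point X has camera coordinates R X + t. Camera axes: x right, y down, z forward; pixel columns grow to the right and rows downward; lengths in m; the calibration is good to about 2 mm. A picture is of the moment at which its call begins. There is no depth.
- r.close_job(): hands the job in, once; it reports no verdict.
The state is a dict: "time_s": time; "joints": joint angles; "qd": joint speeds; "joint_torque": joint torques, N m; "tcp_pos": TCP position; "eef_rot": TCP orientation; "contact_force": force on the tool from outside, world axes, zero at the start; "moment": the same for the moment, N m; "gripper_width": finger opening in m.
Only numpy, scipy, OpenCV 4.12 (cv2) and the standard library are available. Lean on these libraries where they do the work, as an engineer would, in place of code of your own. Each camera call takes 0.05 s, during which the arm holds its last target. There are 200 camera calls.

### The job

Turn the spice carousel by gently pushing the pegs on its rim with the fingertips, until the waisted wooden pepper mill stands at the front, in line with the middle of the dark wooden tongue of the stand, then take the hand away. Do not grip or lift anything or whirl the carousel round, do not touch the things standing on it (they ride along and stay standing where they are on the deck), and leave the rice bowl and the colander where they are.

Things in the scene. Friction and masses are not known exactly. Their poses are not given: they have to be found in the camera images.
- stand: Fixed dark wooden stand under the carousel: disc of radius 115 mm, 18 mm high, with a flat tongue (30 mm wide, 14 mm high) out to 210 mm from the axis, so 55 mm of it shows beyond the deck. Origin on the carousel's axis at counter height, z up, -x along the tongue. The tongue marks the front and points within 0.4 rad of world -x, towards the robot.
- carousel: Wooden deck of a spice carousel, radius 155 mm, 12 mm thick, top 40 mm above the counter. Turns either way without end about a fixed upright axis; slight drag (under 1 N at the rim), stays where it is left. Origin on the axis at its underside. Six pegs stand on its rim at 30, 90, 150, 210, 270, 330 degrees from its own x axis; five containers stand loose on it, centres 70 mm from the axis.
- peg (a point): Top of one of the six alike upright wooden pegs on the deck's rim (the one at 30 degrees), 95 mm above the counter. Pegs are round, 12 mm thick, rise 55 mm above the deck, centres 140 mm from the axis, 60 degrees apart, and turn with the deck.
- mill: Waisted pepper mill of turned wood with a small round knob on top, 95 mm high, 46 mm across the foot, about 0.14 kg, the only waisted thing on the deck. Stands loose on the deck, 70 mm from the axis, held by friction only. Origin at the centre of its underside, z up.
- tub: Plain straight wooden tub with lid, 45 mm across, 72 mm high, loose on the deck; origin at the centre of its underside. To be left alone on the deck.
- jar: Glass jar with a steel cap, 50 mm across, 65 mm high, loose on the deck; origin at the centre of its underside. To be left alone on the deck.
- can: Can, 48 mm across, 75 mm high, loose on the deck; origin at the centre of its underside. To be left alone on the deck.
- cup: Small white ceramic cup, 52 mm across the mouth, 55 mm high, loose on the deck; origin at the centre of its underside. To be left alone on the deck.
- rice_bowl: White ceramic rice bowl, 116 mm across, 58 mm high, standing loose on the counter beside the carousel, about 280 mm from its axis; origin at the centre of its underside. Not to be moved.
- colander: Red plastic colander with two ear handles, 224 mm across (268 mm over the handles), 92 mm high, loose on the counter to the robot's right; origin at the centre of its underside. Not to be moved.
Things that resemble listed ones, but are neither listed nor needed, are in the scene too. What is shaped like the mill but blue or orange is not meant.

How it is judged (in metres and radians):
On the way, in this order (a step that is already met when the one before it is completed fails the run):
1. the carousel is turned: a rim peg has moved 40 mm (distance of peg from where it was at the start of the episode above 0.04 m).
2. the pepper mill stands at the front, at rest (y of mill in the frame of stand between -0.011 and 0.011 m and x of mill in the frame of stand below -0.05 m and angular speed of carousel below 0.03 rad/s), for 0.2 s.
At the end, for the whole second after the job is handed in: Mill centred within 11 mm of the tongue's middle line, on the tongue's side of the axis; carousel at rest; mill, tub, jar, can and cup upright on the deck, 55 to 85 mm from the axis; bowl and colander within 15 mm of where they were (all of step 2 and horizontal distance between mill and carousel between 0.055 and 0.085 m and angle between each of mill, tub, jar, can, cup's own z axis and vertical below 0.1 rad and height (world z) of mill between 0.036 and 0.046 m and horizontal distance between tub and carousel between 0.055 and 0.085 m and height (world z) of tub between 0.036 and 0.046 m and horizontal distance between jar and carousel between 0.055 and 0.085 m and height (world z) of jar between 0.036 and 0.046 m and horizontal distance between can and carousel between 0.055 and 0.085 m and height (world z) of can between 0.036 and 0.046 m and horizontal distance between cup and carousel between 0.055 and 0.085 m and height (world z) of cup between 0.036 and 0.046 m and linear speed of mill below 0.01 m/s and distance of each of rice_bowl, colander from where it was at the start of the episode below 0.015 m); the robot touches nothing.
It fails at once if the robot touches a thing standing on the deck (over 0.5 N) (contact force between any of the arm, the fingers and mill above 0.5 N or contact force between any of the arm, the fingers and tub above 0.5 N or contact force between any of the arm, the fingers and jar above 0.5 N or contact force between any of the arm, the fingers and can above 0.5 N or contact force between any of the arm, the fingers and cup above 0.5 N).
It fails at once if a thing standing on the deck is lifted, tipped or shifted in or out ((height (world z) of mill above 0.05 m or angle between mill's own z axis and vertical above 0.25 rad or horizontal distance between mill and carousel above 0.09 m or horizontal distance between mill and carousel below 0.05 m) or (height (world z) of tub above 0.05 m or angle between tub's own z axis and vertical above 0.25 rad or horizontal distance between tub and carousel above 0.09 m or horizontal distance between tub and carousel below 0.05 m) or (height (world z) of jar above 0.05 m or angle between jar's own z axis and vertical above 0.25 rad or horizontal distance between jar and carousel above 0.09 m or horizontal distance between jar and carousel below 0.05 m) or (height (world z) of can above 0.05 m or angle between can's own z axis and vertical above 0.25 rad or horizontal distance between can and carousel above 0.09 m or horizontal distance between can and carousel below 0.05 m) or (height (world z) of cup above 0.05 m or angle between cup's own z axis and vertical above 0.25 rad or horizontal distance between cup and carousel above 0.09 m or horizontal distance between cup and carousel below 0.05 m)).
It fails at once if the bowl or colander is moved more than 15 mm (distance of any of rice_bowl, colander from where it was at the start of the episode above 0.015 m).
It fails at once if the carousel is gripped or shoved hard (over 30 N from the fingers), or pushed with more than the fingers (contact force between the fingers and carousel above 30 N or contact force between the arm and carousel above 2 N).
It fails at once if the carousel is whirled round (faster than 2.5 rad/s) (angular speed of carousel above 2.5 rad/s).
It also fails if it takes over 48 s, if anything falls off the work surface, if the arm or the gripper's body presses on something with over 40 N, if the wrist force passes 120 N, or if a joint passes its speed limit or range.

## Working session

There is one attempt and no reset: what is moved stays moved. The work goes in short steps, Python scripts to look and compute and a tool call to move; the robot and the scene stay as the last step left them, time stands still between calls to the robot, and variables do not carry over. Pictures are saved under pics/ and viewed, about 8 in all and at most 12, crops included, and the job is handed in when it is done.

Besides the shell and the picture viewer there is one more tool, called after "Request:" as a command line: name --argument value ..., lists and objects as JSON in quotes. carry_out: Moves the arm, as the interface text tells. Its arguments: {"type":"object","properties":{"motion":{"type":"array"},"grip_force":{"type":"number"}},"required":["motion"]}

```bash
mkdir -p pics
cat > h.py <<'E'
import numpy as np, cv2
from plant import r
def cap(n,f=None):
    c=r.capture(n)
    if f: cv2.imwrite('pics/'+f,c['pixels'][:,:,::-1])
    return c
def ray(c,u,v):
    K=c['K'];d=np.array([(u-K[0][2])/K[0][0],(v-K[1][2])/K[1][1]]);s=d.copy()
    for _ in range(30): s=d/(1+c['k1']*(s@s))
    R=np.array(c['R']);t=np.array(c['t'])
    return -R.T@t, R.T@np.array([s[0],s[1],1])
def onz(c,u,v,z):
    o,d=ray(c,u,v);return o+d*(z-o[2])/d[2]
def proj(c,X):
    p=np.array(c['R'])@np.array(X)+np.array(c['t']);s=p[:2]/p[2];s=s*(1+c['k1']*(s@s))
    K=c['K'];return K[0][0]*s[0]+K[0][2],K[1][1]*s[1]+K[1][2]
E
python3 - <<'E'
from h import *
a=cap('scene','a.png');b=cap('side','b.png')
for c in(a,b): o,d=ray(c,320,200);print(o,d)
print(r.get_state())
E
```

```text
[1.19587761 0.56162275 1.28161662] [-0.43903508 -0.4094925  -0.79980953]
[-0.50090642 -0.61640754  0.91946676] [ 0.7048924   0.42292961 -0.56949267]
{'time_s': 0.1, 'joints': array([-5.82652616e+01,  2.05873054e+01,  6.39525332e-01, -1.65217395e-02,
       -7.01382301e+01, -1.65065864e+01]), 'qd': array([-0.01785812, -0.15260658,  0.0783735 ,  0.0246223 ,  0.02360928,
       -0.04360124]), 'joint_torque': array([-6.38040674e-04, -5.84164345e+01,  2.93754065e+01,  7.01557070e+00,
        1.01825219e-02, -5.01000056e-05]), 'tcp_pos': array([ 0.17714125, -0.65088012,  0.22572433]), 'eef_rot': array([ 1.79913121e+02, -9.54746841e-03, -1.64777466e+02]), 'contact_force': array([-0.82576474,  0.43205957, -0.22562851]), 'moment': array([0.03691338, 0.03431913, 0.03476648]), 'gripper_width': 0.08767023024918608}
```

View pics/a.png

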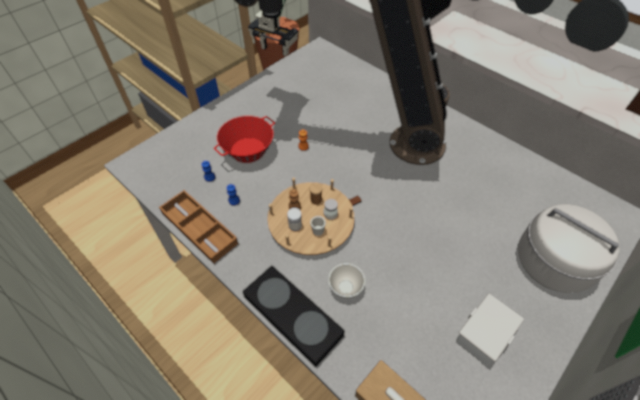

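View pics/b.png

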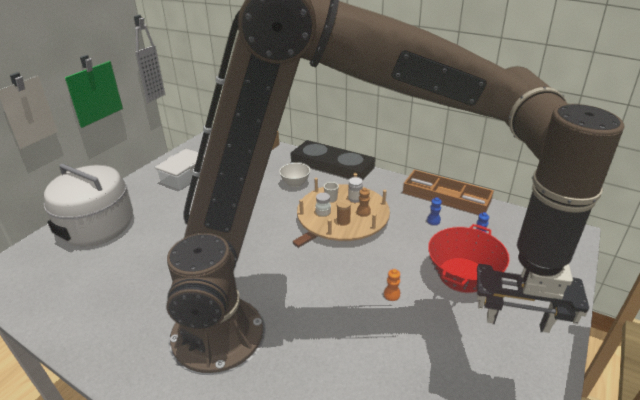

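The mill candidates in the scene view are:
- waisted wood at (294,200), side view (364,200)
- plain tub at (316,195), side view (344,213)
- blue ones at (208,171) and (232,194)
- orange one at (304,140)

The waisted wooden one on the deck is my choice. The tongue is at (355,201). I'll check with a close crop.

Run:
```python
from h import *
a=cv2.imread('pics/a.png')[165:265,250:370];b=cv2.imread('pics/b.png')[160:260,285:405]
cv2.imwrite('pics/c.png',cv2.resize(np.vstack([np.hstack([cv2.resize(a,None,fx=3.3,fy=5.5*0.6,interpolation=3),cv2.resize(b,None,fx=3.3,fy=3.3,interpolation=3)])]),None,fx=1,fy=1))
# deck centre from deck mask fit
c=cap('scene');
hsv=cv2.cvtColor(c['pixels'],cv2.COLOR_RGB2HSV)
m=cv2.inRange(hsv,(8,60,110),(25,200,255));m[:, :255]=0;m[:,370:]=0;m[:165]=0;m[262:]=0
cs,_=cv2.findContours(m,0,1);k=max(cs,key=cv2.contourArea)
h=cv2.convexHull(k)[:,0]
P=np.array([onz(c,u,v,.04)[:2] for u,v in h])
A=np.c_[2*P,np.ones(len(P))]
w=np.ones(len(P),bool)
for _ in range(15):
    x=np.linalg.lstsq(A[w],(P[w]**2).sum(1),rcond=None)[0];rr=np.hypot(*(P-x[:2]).T);
    R=np.sqrt(x[2]+x[:2]@x[:2]);w=abs(rr-R)<.004
print(x[:2],R,w.sum(),len(P))
```

```text
[ 0.58999692 -0.04778416] 0.15416416660446694 20 26
```

View pics/c.png

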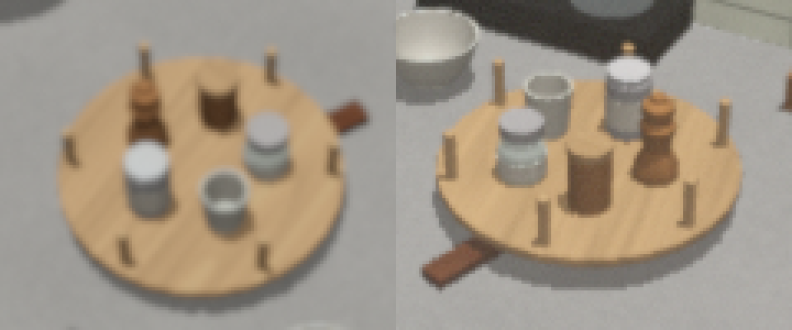

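The crop shows one waisted wooden mill, at the far right of the deck from the robot, beside the plain tub. The deck fit (radius 154 mm against 155) gives the axis at about (0.590, -0.048). Next I measure the pegs, mill and tongue.

Run:
```python
from h import *
a=cap('scene');b=cap('side')
C=np.array([.590,-.048])
def pol(n,P): d=P[:2]-C;print(n,P[:2].round(3),'r',np.hypot(*d).round(4),'ang',np.degrees(np.arctan2(d[1],d[0])).round(1))
S=lambda x,y:(250+x/3.3-.35,165+y/3.3-.35)
D=lambda x,y:(285+(x-396)/3.3-.35,160+y/3.3-.35)
for p in [(145,45),(272,51),(334,150),(68,136),(122,239),(263,247)]: pol('pegA',onz(a,*S(*p),.095))
for p in [(499,63),(628,45),(725,103),(450,138),(543,202),(689,184)]: pol('pegB',onz(b,*D(*p),.095))
pol('millA',onz(a,*S(145,84),.133));pol('millB',onz(b,*D(658,97),.133))
for n,c,f,z in[('tubA',a,S(217,80),.112),('jarA',a,S(267,128),.105),('canA',a,S(146,160),.115),('cupA',a,S(225,185),.095),('tubB',b,D(589,148),.112),('jarB',b,D(522,122),.105),('canB',b,D(630,70),.115),('cupB',b,D(549,85),.095)]: pol(n,onz(c,*f,z))
# tongue mask
for n,c,(x0,x1,y0,y1) in[('A',a,(338,366,190,215)),('B',b,(288,322,225,250))]:
    hsv=cv2.cvtColor(c['pixels'],cv2.COLOR_RGB2HSV)
    m=cv2.inRange(hsv,(0,70,20),(18,255,130));M=np.zeros_like(m);M[y0:y1,x0:x1]=m[y0:y1,x0:x1]
    vs,us=np.nonzero(M)
    P=np.array([onz(c,u,v,.014)[:2] for u,v in zip(us,vs)]);d=P-C;rr=np.hypot(*d.T);k=(rr>.17)&(rr<.208)
    print('tongue',n,len(P),rr.min(),rr.max(),np.degrees(np.arctan2(d[k,1],d[k,0])).mean(),'width',[np.ptp((d[k]@[[0],[1]])).round(3)])
cs=cv2.inRange(cv2.cvtColor(a['pixels'],cv2.COLOR_RGB2HSV),(0,0,170),(180,45,255))
pol('bowl',onz(a,347,279,.058)); pol('colander',onz(a,246,137,.09))
```

```text
pegA [ 0.539 -0.183] r 0.1442 ang -110.8
pegA [ 0.449 -0.076] r 0.1437 ang -168.8
pegA [0.503 0.061] r 0.1389 ang 128.6
pegA [ 0.681 -0.153] r 0.1387 ang -49.2
pegA [ 0.73  -0.021] r 0.1422 ang 10.8
pegA [0.641 0.086] r 0.1437 ang 69.3
pegB [0.623 0.073] r 0.1254 ang 74.5
pegB [ 0.72  -0.029] r 0.1313 ang 8.5
pegB [ 0.667 -0.163] r 0.1386 ang -56.2
pegB [0.483 0.045] r 0.1414 ang 139.0
pegB [ 0.438 -0.084] r 0.1561 ang -166.8
pegB [ 0.527 -0.188] r 0.1539 ang -114.3
millA [ 0.597 -0.121] r 0.0737 ang -84.7
millB [ 0.592 -0.124] r 0.0757 ang -88.5
tubA [ 0.529 -0.082] r 0.0695 ang -150.5
jarA [ 0.536 -0.004] r 0.0696 ang 141.1
canA [ 0.656 -0.061] r 0.0669 ang -11.6
cupA [0.613 0.008] r 0.0609 ang 67.9
tubB [ 0.512 -0.092] r 0.0895 ang -150.8
jarB [ 0.528 -0.01 ] r 0.0728 ang 148.5
canB [ 0.648 -0.066] r 0.0608 ang -17.5
cupB [0.612 0.007] r 0.0589 ang 68.5
tongue A 71 0.14501937848702318 0.20680707607249083 162.843901973826 width [np.float64(0.033)]
tongue B 166 0.13935308336198085 0.22030431579407647 166.74732782868418 width [np.float64(0.038)]
bowl [0.692 0.21 ] r 0.2779 ang 68.4
colander [ 0.516 -0.472] r 0.4301 ang -99.9
```

Pegs sit at about 10° + 60k, the mill at about -86° (r ≈ 74 mm, expected 70), and the tongue at about 164°. The plan is a clockwise turn of about 110°, pushing the 250° peg with shut fingertips along the rim arc. The TCP stays at z ≈ 0.08, which keeps the gripper body above the mill, and tool y stays tangential.

Request:
carry_out --motion '[0, 0, 0, -1.3, 0.85, 0, 0, 0, 0, 0, -2.6, 1.7, 0, 0, 0, 0, 0, -2.6, 1.7, 0, 0, 0, 0, 0, -2.6, 1.7, 0, 0, 0, 0, 0, -2.6, 1.7, 0, 0, 0, 0, 0, -2.6, 1.7, 0, 0, 0, 0, 0, -2.6, 1.7, 0, 0, 0, 0, 0, -2.6, 1.7, 0, 0, 0, 0, 0, -2.6, 1.7, 0, 0, 0, 0, 0, -2.6, 1.7, 0, 0, 0, 0, 0, -2.6, 1.7, 0, 0, 0, 0, 0, -2.6, 1.7, 0, 0, 0, 0, 0, -2.6, 1.7, 0, 0, 0, 0, 0, -2.6, 1.7, 0, 0, 0, 0, 0, -2.6, 1.7, 0, 0, 0, 0, 0, -2.6, 1.7, 0, 0, 0, 0, 0, -2.6, 1.7, 0, 0, 0, 0, 0, -2.6, 1.7, 0, 0, 0, 0, 0, -2.6, 1.7, 0, 0, 0, 0, 0, -2.6, 1.7, 0, 0]' --grip_force 5

```text
time_s: 1.92
tcp_pos: [0.5801, -0.1963, 0.2267]
eef_rot: [180.0, 0.0, -164.8]
contact_force: [-0.3, -0.9, -0.1]
gripper_width: 0.0004
```

Request:
carry_out --motion '[0, 0, -3.4, 0, 0, 0, 0, 0, 0, -7, 0, 0, 0, 0, 0, 0, -7, 0, 0, 0, 0, 0, 0, -7, 0, 0, 0, 0, 0, 0, -7, 0, 0, 0, 0, 0, 0, -7, 0, 0, 0, 0, 0, 0, -7, 0, 0, 0, 0, 0, 0, -7, 0, 0, 0, 0, 0, 0, -7, 0, 0, 0, 0, 0, 0, -7, 0, 0, 0, 0, 0, 0, -6, 0, 0, 0, 0, 0, 0, 0, 0, 0, 0, 0, 0, 0, 0, 0, 0, 0, 0]'

```text
time_s: 3.0
tcp_pos: [0.5792, -0.1978, 0.2266]
eef_rot: [180.0, 0.0, -92.6]
contact_force: [-0.6, 0.1, -0.4]
gripper_width: 0.0007
```

Request:
carry_out --motion '[0, 0, 0, -0.5, -0.3, 0, 0, 0, 0, 0, -0.5, -0.3, 0, 0, 0, 0, 0, 0, 0, 1.2, 0, 0, 0, 0, 0, 0, 2.4, 0, 0, 0, 0, 0, 0, 2.4, 0, 0, 0, 0, 0, 0, 2.4, 0, 0, 0, 0, 0, 0, 2.4, 0, 0, 0, 0, 0, 0, 0.8, 0, 0, 0, 0, 0, 0, 0, 0]'

```text
time_s: 3.75
tcp_pos: [0.5846, -0.188, 0.1082]
eef_rot: [179.7, 0.0, -92.4]
contact_force: [-0.6, -0.3, -0.0]
gripper_width: 0.0006
```

Run:
```python
from h import *
a=cap('scene');w=cap('side')
f=lambda c,x,y:cv2.resize(c['pixels'][y:y+100,x:x+120,::-1],None,fx=3.3,fy=3.3,interpolation=3)
cv2.imwrite('pics/d.png',np.hstack([f(a,250,165),f(w,285,160)]))
print(r.get_state()['tcp_pos'],proj(a,r.get_state()['tcp_pos']),proj(w,r.get_state()['tcp_pos']))
```

```text
[ 0.58656367 -0.18842259  0.11139218] (np.float64(282.62687208744376), np.float64(182.01849250428708)) (np.float64(381.77353171679636), np.float64(201.16318967788573))
```

View pics/d.png

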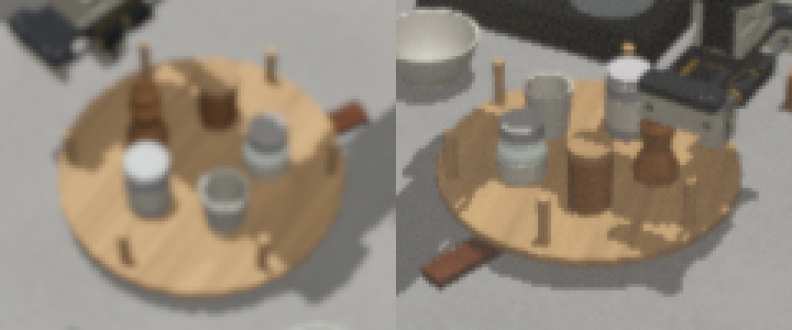

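The view is hard to read around the fingertips, so I'll take a wider crop.

Run:
```python
from h import *
a=cap('scene');w=cap('side')
X=r.get_state()['tcp_pos'];print(X)
def f(c,x,y):
    im=cv2.resize(c['pixels'][y:y+120,x:x+100,::-1],None,fx=4,fy=4,interpolation=2).copy()
    for z in(0,.066):
        u,v=proj(c,X+[0,0,z]);cv2.circle(im,(int((u-x+.5)*4),int((v-y+.5)*4)),3,(0,255,0) if z==0 else (255,0,255),-1)
    return im
cv2.imwrite('pics/e.png',np.hstack([f(a,235,115),f(w,335,110)]))
```

```text
[ 0.58706841 -0.18852718  0.11231662]
```

View pics/e.png

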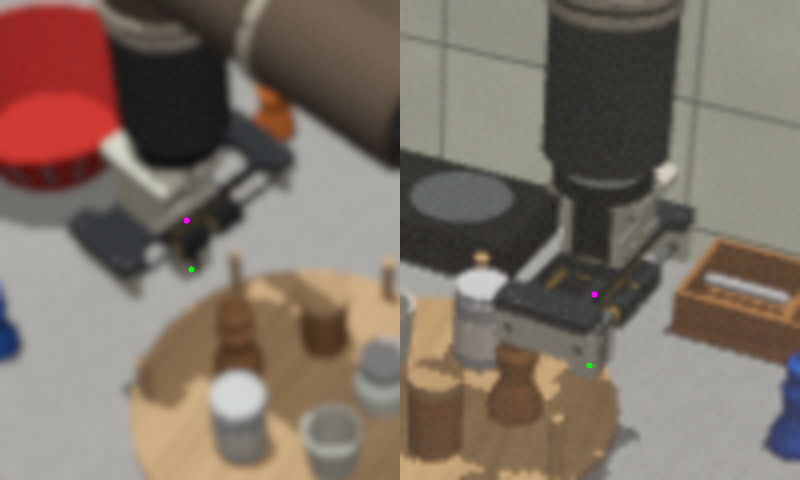

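The projected TCP (green) lies on the fingertip in both views, the fingers are outside the mill, and the 250° peg is ahead. I'll descend to z ≈ 0.078 and start gently.

Request:
carry_out --motion '[0, 0, 0, 0, 0, 1.1, 0, 0, 0, 0, 0, 0, 1.3, 0, 0, 0, 0, 0, 0, 0.8, 0, 0, 0, 0, 0, 0, 0, 0, 0, 0, 1, 0, 0.24, 0, 0, 0, 0, 1, 0, 0.24, 0, 0, 0, 0, 1, 0, 0.24, 0, 0, 0, 0, 1, 0, 0.24, 0, 0, 0, 0, 1, 0, 0.24, 0, 0, 0, 0, 1, 0, 0.24, 0, 0, 0, 0, 1, 0, 0.24, 0, 0, 0, 0, 1, 0, 0.24, 0, 0, 0, 0, 1, 0, 0.24, 0, 0, 0, 0, 1, 0, 0.24, 0, 0, 0, 0, 1.2, 0, 0.29, 0, 0, 0, 0, 1.4, -0.01, 0.34, 0, 0, 0, 0, 1.6, -0.01, 0.39, 0, 0, 0, 0, 1.8, -0.01, 0.44, 0, 0, 0, 0, 2, -0.01, 0.49, 0, 0]'

```text
time_s: 5.53
tcp_pos: [0.5433, -0.1801, 0.0787]
eef_rot: [-180.0, -0.0, -110.5]
contact_force: [0.2, -0.1, -0.2]
gripper_width: 0.0004
```

Run:
```python
from h import *
s=r.get_state();d=s['tcp_pos'][:2]-[.590,-.048]
print(s['time_s'],s['tcp_pos'],s['contact_force'],np.hypot(*d),np.degrees(np.arctan2(d[1],d[0])),s['eef_rot'])
a=cap('scene');f=lambda c,x,y:cv2.resize(c['pixels'][y:y+100,x:x+120,::-1],None,fx=3.3,fy=3.3,interpolation=3)
cv2.imwrite('pics/f.png',np.hstack([f(a,250,165),f(cap('side'),285,160)]))
```

```text
5.5333 [ 0.54332163 -0.18008563  0.07865861] [ 0.16072773 -0.1271926  -0.21431583] 0.140090983597938 -109.46314211525839 [-1.79973339e+02 -3.60076076e-03 -1.10508377e+02]
```

View pics/f.png

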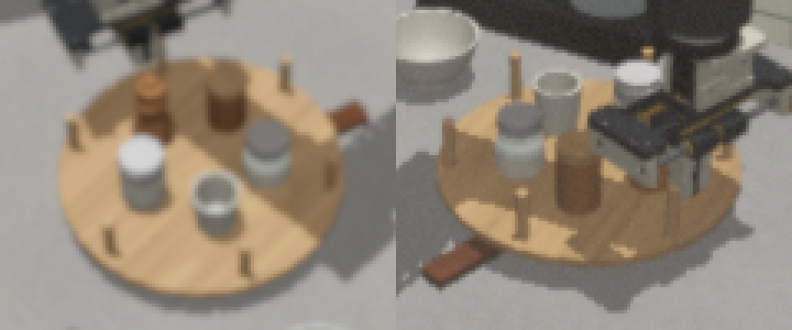

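The finger pushes the peg cleanly with under 1 N, and the radius holds at 0.140. I'll carry on round the arc.

Request:
carry_out --motion '[0, 0, 1, 0, 0.24, 0, 0, 0, 0, 1.5, -0.01, 0.37, 0, 0, 0, 0, 2, -0.01, 0.49, 0, 0, 0, 0, 2.5, -0.01, 0.61, 0, 0, 0, 0, 2.5, -0.01, 0.61, 0, 0, 0, 0, 2.5, -0.01, 0.61, 0, 0, 0, 0, 2.5, -0.01, 0.61, 0, 0, 0, 0, 2.5, -0.01, 0.61, 0, 0, 0, 0, 2.5, -0.01, 0.61, 0, 0, 0, 0, 2.5, -0.01, 0.61, 0, 0, 0, 0, 2.5, -0.01, 0.61, 0, 0, 0, 0, 2.5, -0.01, 0.61, 0, 0, 0, 0, 2.5, -0.01, 0.61, 0, 0, 0, 0, 2.5, -0.01, 0.61, 0, 0, 0, 0, 2.5, -0.01, 0.61, 0, 0, 0, 0, 2, -0.01, 0.49, 0, 0, 0, 0, 1.5, -0.01, 0.37, 0, 0, 0, 0, 1, 0, 0.24, 0, 0, 0, 0, 0.5, 0, 0.12, 0, 0]'

```text
time_s: 7.22
tcp_pos: [0.4708, -0.1192, 0.0786]
eef_rot: [-180.0, 0.0, -149.9]
contact_force: [0.4, -0.2, -0.1]
gripper_width: 0.0004
```

Run:
```python
from h import *
s=r.get_state();d=s['tcp_pos'][:2]-[.590,-.048]
print(s['time_s'],s['tcp_pos'],s['contact_force'],np.hypot(*d),np.degrees(np.arctan2(d[1],d[0])),s['eef_rot'])
```

```text
7.2167 [ 0.4708402  -0.11917146  0.07862866] [ 0.43514584 -0.15567807 -0.06300006] 0.13879637590323224 -149.15107912845198 [-1.79995758e+02  4.76134300e-03 -1.49904617e+02]
```

Request:
carry_out --motion '[0, 0, 1, 0, 0.24, 0, 0, 0, 0, 1.5, 0, 0.37, 0, 0, 0, 0, 2, 0, 0.49, 0, 0, 0, 0, 2.5, 0, 0.61, 0, 0, 0, 0, 2.5, 0, 0.61, 0, 0, 0, 0, 2.5, 0, 0.61, 0, 0, 0, 0, 2.5, 0, 0.61, 0, 0, 0, 0, 2.5, 0, 0.61, 0, 0, 0, 0, 2.5, 0, 0.61, 0, 0, 0, 0, 2.5, 0, 0.61, 0, 0, 0, 0, 2.5, 0, 0.61, 0, 0, 0, 0, 2.5, 0, 0.61, 0, 0, 0, 0, 2.5, 0, 0.61, 0, 0, 0, 0, 2.5, 0, 0.61, 0, 0, 0, 0, 2.5, 0, 0.61, 0, 0, 0, 0, 2.5, 0, 0.61, 0, 0, 0, 0, 2, 0, 0.49, 0, 0, 0, 0, 1.5, 0, 0.37, 0, 0, 0, 0, 1, 0, 0.24, 0, 0, 0, 0, 0.5, 0, 0.12, 0, 0]'

```text
time_s: 8.88
tcp_pos: [0.4531, -0.0205, 0.0786]
eef_rot: [180.0, 0.0, 168.1]
contact_force: [0.7, -1.0, 0.1]
gripper_width: 0.0004
```

Run:
```python
from h import *
s=r.get_state();d=s['tcp_pos'][:2]-[.590,-.048]
print(s['time_s'],s['tcp_pos'],s['contact_force'],np.hypot(*d),np.degrees(np.arctan2(d[1],d[0])),s['eef_rot'])
f=lambda c,x,y:cv2.resize(c['pixels'][y:y+100,x:x+120,::-1],None,fx=3.3,fy=3.3,interpolation=3)
cv2.imwrite('pics/g.png',np.hstack([f(cap('scene'),250,165),f(cap('side'),285,160)]))
```

```text
8.8833 [ 0.45311948 -0.02049266  0.07858473] [ 0.68065664 -1.02380697  0.05458422] 0.13961709025985772 168.63725613326477 [1.79998228e+02 4.62947042e-03 1.68086947e+02]
```

View pics/g.png

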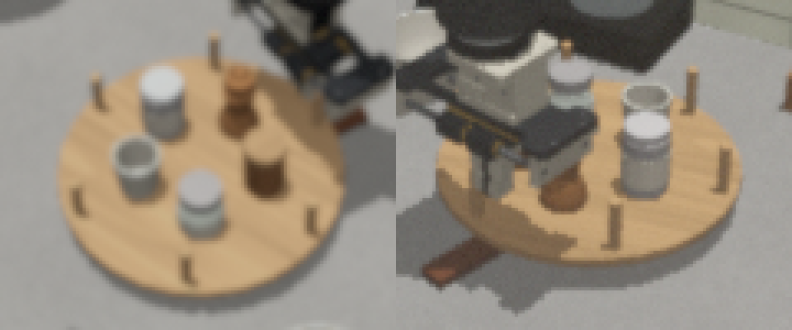

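The mill has ridden round and now has its knob at scene crop (238,74). All five things are upright.

Run:
```python
from h import *
a=cap('scene');b=cap('side');C=np.array([.590,-.048])
S=lambda x,y:(250+x/3.3-.35,165+y/3.3-.35)
def pol(n,P): d=P[:2]-C;print(n,P[:2].round(4),'r',np.hypot(*d).round(4),'ang',(np.degrees(np.arctan2(d[1],d[0]))%360).round(1))
for p in [(97,79),(214,38),(77,190),(186,258),(312,210)]: pol('pegA',onz(a,*S(*p),.095))
pol('mill',onz(a,*S(239,74),.133))
# tongue edges: long-direction fit in the side view, top face only (brighter)
hsv=cv2.cvtColor(b['pixels'],cv2.COLOR_RGB2HSV)
m=cv2.inRange(hsv,(0,70,60),(18,255,150));M=np.zeros_like(m);M[225:250,288:322]=m[225:250,288:322]
vs,us=np.nonzero(M)
for z in(.014,):
    P=np.array([onz(b,u,v,z)[:2] for u,v in zip(us,vs)]);d=P-C;rr=np.hypot(*d.T)
    for lo in np.arange(.16,.215,.01):
        k=(rr>=lo)&(rr<lo+.01);t=np.degrees(np.arctan2(d[k,1],d[k,0]))
        if k.sum():print(lo.round(2),k.sum(),P[k].mean(0).round(4),t.min().round(1),t.max().round(1))
```

```text
pegA [ 0.6076 -0.1863] r 0.1394 ang 277.3
pegA [ 0.4793 -0.1348] r 0.1407 ang 218.1
pegA [ 0.7204 -0.0964] r 0.1391 ang 339.6
pegA [0.7018 0.04  ] r 0.1423 ang 38.2
pegA [0.5748 0.0929] r 0.1418 ang 96.2
mill [ 0.5198 -0.0595] r 0.0711 ang 189.3
0.16 19 [ 0.4298 -0.0115] 162.2 171.9
0.17 22 [ 0.42   -0.0092] 162.0 172.3
0.18 20 [ 0.4105 -0.0053] 161.9 171.7
0.19 20 [ 0.4009 -0.0026] 162.2 171.2
0.2 22 [0.3912 0.0014] 162.0 170.2
0.21 18 [0.3815 0.0012] 162.4 170.4
```

Pegs show -92° turned so far, which agrees with the TCP. The mill is at about 188° and the tongue at about 163°. Next I push about 22° more slowly, back off, rise and look.

Request:
carry_out --motion '[0, 0, 1, 0, 0.24, 0, 0, 0, 0, 1.5, 0, 0.37, 0, 0, 0, 0, 2, 0, 0.49, 0, 0, 0, 0, 2, 0, 0.49, 0, 0, 0, 0, 2, 0, 0.49, 0, 0, 0, 0, 2, 0, 0.49, 0, 0, 0, 0, 2, 0, 0.49, 0, 0, 0, 0, 2, 0, 0.49, 0, 0, 0, 0, 2, 0, 0.49, 0, 0, 0, 0, 1.5, 0, 0.37, 0, 0, 0, 0, 1.5, 0, 0.37, 0, 0, 0, 0, 1, 0, 0.24, 0, 0, 0, 0, 0.8, 0, 0.19, 0, 0, 0, 0, 0.5, 0, 0.12, 0, 0, 0, 0, 0.2, 0, 0.05, 0, 0, 0, 0, 0, 0, 0, 0, 0]'

```text
time_s: 10.42
tcp_pos: [0.473, 0.0288, 0.0785]
eef_rot: [180.0, -0.0, 146.1]
contact_force: [-0.3, -0.9, -0.3]
gripper_width: 0.0002
```

Request:
carry_out --motion '[0, 0, -0.5, 0, -0.2, 0, 0, 0, 0, -1, 0, -0.4, 0, 0, 0, 0, -1, 0, -0.4, 0, 0, 0, 0, 0, 0, 0, -1, 0, 0, 0, 0, 0, 0, -2, 0, 0, 0, 0, 0, 0, -3, 0, 0, 0, 0, 0, 0, -3, 0, 0, 0, 0, 0, 0, -3, 0, 0, 0, 0, 0, 0, -3, 0, 0, 0, 0, 0, 0, -3, 0, 0, 0, 0, 0, 0, -2, 0, 0, 0, 0, 0, 0, 0, 0]'

```text
time_s: 11.42
tcp_pos: [0.4693, 0.0205, 0.2833]
eef_rot: [179.7, 0.3, 148.7]
contact_force: [0.6, 0.0, 0.7]
gripper_width: 0.0005
```

Run:
```python
from h import *
s=r.get_state();print(s['time_s'],s['tcp_pos'],s['eef_rot'])
f=lambda c,x,y:cv2.resize(c['pixels'][y:y+100,x:x+120,::-1],None,fx=3.3,fy=3.3,interpolation=3)
cv2.imwrite('pics/i.png',np.hstack([f(cap('scene'),250,165),f(cap('side'),285,160)]))
```

```text
11.4167 [0.46929858 0.02045965 0.28330112] [179.67960055   0.29744517 148.71071845]
```

View pics/i.png

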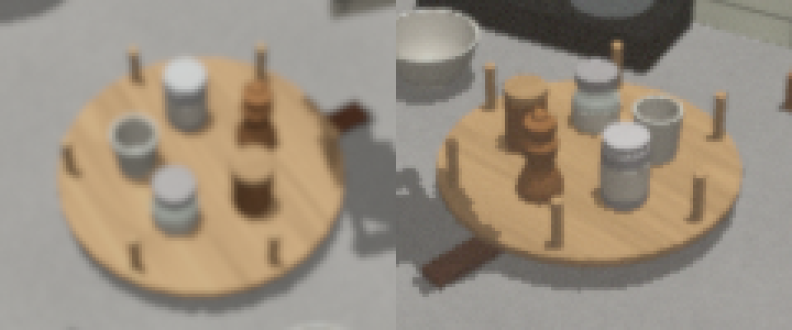

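The mill is now at scene crop (257,88) and side crop (540,115), with everything upright and the hand clear. Measuring.

Run:
```python
from h import *
a=cap('scene');b=cap('side');C=np.array([.590,-.048])
S=lambda x,y:(250+x/3.3-.35,165+y/3.3-.35)
D=lambda x,y:(285+(x-396)/3.3-.35,160+y/3.3-.35)
def pol(n,P): d=P[:2]-C;print(n,P.round(4),'r',np.hypot(*d).round(4),'ang',(np.degrees(np.arctan2(d[1],d[0]))%360).round(1))
for p in [(134,50),(262,46),(67,148),(133,245),(274,241)]: pol('pegA',onz(a,*S(*p),.095))
for p in [(490,66),(616,43),(719,95),(451,140),(555,202),(699,179)]: pol('pegB',onz(b,*D(*p),.095))
pol('millA',onz(a,*S(257,88),.128));pol('millB',onz(b,*D(540,117),.128));pol('footB',onz(b,*D(540,187),.042))
o1,d1=ray(a,*S(257,88));o2,d2=ray(b,*D(540,117))
t=np.linalg.lstsq(np.c_[d1,-d2],o2-o1,rcond=None)[0];p,q=o1+t[0]*d1,o2+t[1]*d2
pol('stereo',(p+q)/2);print('gap',np.linalg.norm(p-q))
# tongue corners by minAreaRect in A and B on plane .014
for n,c,(x0,x1,y0,y1) in[('A',a,(338,366,190,215)),('B',b,(288,322,225,250))]:
    hsv=cv2.cvtColor(c['pixels'],cv2.COLOR_RGB2HSV)
    m=cv2.inRange(hsv,(0,70,15),(14,255,130));M=np.zeros_like(m);M[y0:y1,x0:x1]=m[y0:y1,x0:x1]
    vs,us=np.nonzero(M);P=np.array([onz(c,u,v,.014)[:2] for u,v in zip(us,vs)]);d=P-C;rr=np.hypot(*d.T)
    for lo in np.arange(.15,.215,.01):
        k=(rr>=lo)&(rr<lo+.01)
        if k.sum():th=np.degrees(np.arctan2(d[k,1],d[k,0]));print(n,lo.round(2),k.sum(),th.min().round(1),th.max().round(1),th.mean().round(1))
```

```text
pegA [ 0.5519 -0.1865  0.095 ] r 0.1436 ang 254.6
pegA [ 0.4513 -0.0886  0.095 ] r 0.1445 ang 196.3
pegA [ 0.6918 -0.1424  0.095 ] r 0.1388 ang 317.2
pegA [ 0.727  -0.0084  0.095 ] r 0.1426 ang 16.1
pegA [0.6281 0.0897 0.095 ] r 0.1429 ang 74.5
pegB [0.6139 0.0781 0.095 ] r 0.1283 ang 79.3
pegB [ 0.7174 -0.0157  0.095 ] r 0.1314 ang 14.2
pegB [ 0.6776 -0.152   0.095 ] r 0.136 ang 310.1
pegB [0.4809 0.0422 0.095 ] r 0.1415 ang 140.4
pegB [ 0.4432 -0.0932  0.095 ] r 0.1536 ang 197.1
pegB [ 0.5383 -0.1932  0.095 ] r 0.1541 ang 250.4
millA [ 0.5176 -0.0358  0.128 ] r 0.0734 ang 170.4
millB [ 0.5143 -0.0378  0.128 ] r 0.0764 ang 172.3
footB [ 0.518 -0.035  0.042] r 0.0731 ang 169.7
stereo [ 0.5166 -0.0366  0.1263] r 0.0743 ang 171.2
gap 0.00017491119397946935
A 0.16 5 157.5 166.6 161.9
A 0.17 15 158.4 165.9 162.1
A 0.18 15 158.6 165.9 162.3
A 0.19 15 158.9 166.3 162.7
A 0.2 10 159.2 165.2 162.2
B 0.15 20 161.6 173.4 167.4
B 0.16 21 161.5 172.8 167.2
B 0.17 21 162.0 172.1 166.9
B 0.18 22 161.7 171.7 166.6
B 0.19 18 162.7 170.4 166.5
B 0.2 22 162.0 170.9 166.1
B 0.21 18 162.4 169.8 166.3
```

Mill at about 170.5°. The tongue lies between 162.3° and 166.5°, since each view is biased towards the side face it sees, so about 164.5°. That leaves a further nudge of about 6°. The current offset is roughly 7 mm.

Request:
carry_out --motion '[0, 0, 0, 0, 0, 1.5, 0, 0, 0, 0, 0, 0, 3, 0, 0, 0, 0, 0, 0, 3, 0, 0, 0, 0, 0, 0, 3, 0, 0, 0, 0, 0, 0, 3, 0, 0, 0, 0, 0, 0, 3, 0, 0, 0, 0, 0, 0, 2, 0, 0, 0, 0, 0, 0, 1.4, 0, 0, 0, 0, 0, 0, 0.6, 0, 0, 0, 0, 0, 0, 0, 0]'

```text
time_s: 12.45
tcp_pos: [0.466, 0.0197, 0.0716]
eef_rot: [-179.8, -0.1, 148.6]
contact_force: [-0.9, 0.3, 1.4]
gripper_width: 0.0008
```

Request:
carry_out --motion '[0, 0, 1, 0, 0.24, 0, 0, 0, 0, 1, 0, 0.24, 0, 0, 0, 0, 1, 0, 0.24, 0, 0, 0, 0, 1, 0, 0.24, 0, 0, 0, 0, 1, 0, 0.24, 0, 0, 0, 0, 1, 0, 0.24, 0, 0, 0, 0, 1, 0, 0.24, 0, 0, 0, 0, 1, 0, 0.24, 0, 0, 0, 0, 0.8, 0, 0.19, 0, 0, 0, 0, 0.5, 0, 0.12, 0, 0, 0, 0, 0.3, 0, 0.07, 0, 0, 0, 0, 0, 0, 0, 0, 0]'

```text
time_s: 13.45
tcp_pos: [0.4811, 0.0392, 0.0735]
eef_rot: [-180.0, -0.0, 139.0]
contact_force: [-0.1, 0.4, -0.1]
gripper_width: 0.0
```

Request:
carry_out --motion '[0, 0, 0, 0, -0.2, 0, 0, 0, 0, 0, 0, -0.4, 0, 0, 0, 0, 0, 0, -0.4, 0, 0, 0, 0, 0, 0, 0, -1, 0, 0, 0, 0, 0, 0, -2, 0, 0, 0, 0, 0, 0, -3, 0, 0, 0, 0, 0, 0, -3, 0, 0, 0, 0, 0, 0, -3, 0, 0, 0, 0, 0, 0, -3, 0, 0, 0, 0, 0, 0, -3, 0, 0, 0, 0, 0, 0, -2, 0, 0, 0, 0, 0, 0, 0, 0]'

```text
time_s: 14.45
tcp_pos: [0.4761, 0.0316, 0.2783]
eef_rot: [179.6, 0.2, 139.1]
contact_force: [0.2, 0.5, 0.5]
gripper_width: 0.0004
```

Run:
```python
from h import *
s=r.get_state();print(s['time_s'],s['tcp_pos'],s['contact_force'])
a,b=cap('scene'),cap('side')
f=lambda c,x,y:cv2.resize(c['pixels'][y:y+100,x:x+120,::-1],None,fx=3.3,fy=3.3,interpolation=3)
# overlay: stand midline (z .014..) predicted for angles 162,165 from r .05 to .21
ims=[]
for c,x,y in((a,250,165),(b,285,160)):
    im=f(c,x,y).copy()
    for th,col in((164.5,(0,255,0)),):
        for rr in(.155,.21):
            u,v=proj(c,[.590+rr*np.cos(np.radians(th)),-.048+rr*np.sin(np.radians(th)),.014]);cv2.circle(im,(int((u-x+.5)*3.3),int((v-y+.5)*3.3)),2,col,-1)
        u,v=proj(c,[.590+.07*np.cos(np.radians(th)),-.048+.07*np.sin(np.radians(th)),.135]);cv2.circle(im,(int((u-x+.5)*3.3),int((v-y+.5)*3.3)),2,col,-1)
    ims.append(im)
cv2.imwrite('pics/j.png',np.hstack(ims))
```

```text
14.45 [0.47612649 0.0316422  0.27831734] [0.23335862 0.46984375 0.52692024]
```

View pics/j.png

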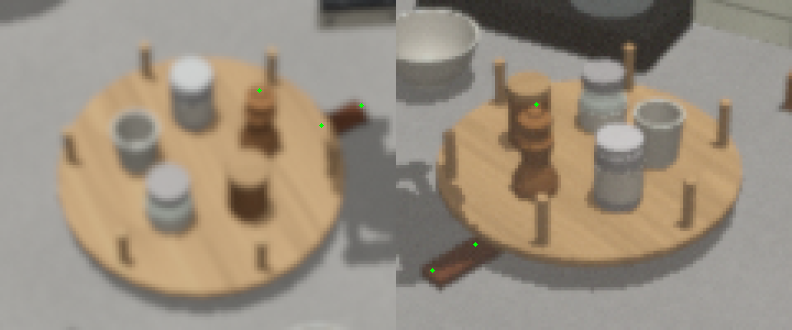

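Run:
```python
from h import *
a,b=cap('scene'),cap('side');C=np.array([.590,-.048])
S=lambda x,y:(250+x/3.3-.35,165+y/3.3-.35)
D=lambda x,y:(285+(x-396)/3.3-.35,160+y/3.3-.35)
def pol(n,P): d=P[:2]-C;th=np.degrees(np.arctan2(d[1],d[0]));print(n,P.round(4),'r',np.hypot(*d).round(4),'ang',th.round(1),'lat mm vs 162.3/164.5/166.5',(1000*np.hypot(*d)*np.sin(np.radians(th-np.array([162.3,164.5,166.5])))).round(1))
pol('A',onz(a,*S(260,93),.128));pol('B',onz(b,*D(535,117),.128));pol('footB',onz(b,*D(535,186),.042))
for n,f,z in[('bowl',(347,279),.058)]: pol(n,onz(a,*f,z))
```

```text
A [ 0.5203 -0.0291  0.128 ] r 0.0722 ang 164.8 lat mm vs 162.3/164.5/166.5 [ 3.2  0.4 -2.1]
B [ 0.5121 -0.0336  0.128 ] r 0.0793 ang 169.6 lat mm vs 162.3/164.5/166.5 [10.   7.   4.2]
footB [ 0.5171 -0.0299  0.042 ] r 0.0751 ang 166.0 lat mm vs 162.3/164.5/166.5 [ 4.9  2.  -0.6]
bowl [0.6923 0.2103 0.058 ] r 0.2779 ang 68.4 lat mm vs 162.3/164.5/166.5 [-277.2 -276.3 -275.1]
```

In each view on its own, the mill is within about 4 mm of the tongue's midline (limit 11 mm). The hand is clear, so I'm handing in.

```bash
python3 -c "
from plant import r
print(r.close_job())"
```

```text
the job is handed in; nothing more can be done
None
```

The job is handed in. By my measurements the pepper mill stands at the front, in line with the tongue; no verdict was given.

- **What I did:** I pushed one rim peg with the shut fingertips, turning the carousel about 112° clockwise. The last 5° or so was a separate nudge. The tool stopped at most about 29 mm from where it had last let go, and no force reading taken between moves passed about 1.5 N. I then backed off and raised the hand clear, at about 14.5 s of the 48 s allowed.
- **Mill position:** Compared with the tongue in the same view, the mill is about 3 mm off the midline in the scene view. In the side view its foot is about 0.6 mm off and its knob about 4 mm off. The limit is 11 mm.
- **Other things:** All five containers look upright on the deck in the last crops. The bowl and colander were never approached at their own height. I did not measure either again properly: the last bowl reading reused its first pixel.
- **Checks that disagreed:**
  - The two views put the tongue at 162.3° and 166.5°, so I aimed at 164.5°.
  - Taking the side view's knob against that 164.5° gives a 7 mm offset.
  - The first reading of the mill's angle was about 6° out from the turn shown by the pegs, so I relied on the later readings.

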